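# Load the low carton onto the sloped roller rack

### The arm

A 7-joint arm with a two-finger parallel gripper is mounted at the origin on the work surface. World frame = base frame: x ahead of the robot, y to its left, z up, the work surface at z = 0. Lengths are in mm, angles in rad, forces in N, time in s.
With the tool pointing down it reaches from about 400 to 875 mm from the base axis. Payload 19.3 kg.
Tool frame: the origin (TCP) lies at the very end of the fingers, on their centre line; the grasp point (between the pads) lies 19 mm behind it (grip_point_offset is the z of the grasp point in the tool frame, in mm); z points along the fingers, x is the direction in which the jaws open and shut, and the axes are right-handed (so a half turn about z gives the same grasp; the last joint's range is limited). The gripper opens to 85 mm and grips with 20 to 120 N. Pads are 22 mm wide; open, the fingers measure 114 mm over their backs; the gripper's body (76 mm by 85 mm) begins 54 mm behind the grasp point. The pads swing forward as they close: fully open they stand 13 mm farther back than shut.
Start: joints at [-1.186, 0.521, -0.036, 1.599, 0.021, 1.021, -0.113], TCP at [274.568, 561.451, 231.291] pointing down, gripper open.
Joint ranges: [-2.91, 2.91], [-0.3, 2.13], [-1.5, 1.42], [0.17, 2.43], [-1.26, 4.41], [0.16, 1.93], [-2.52, 2.52]. Speed limits (rad/s): [1.89, 1.89, 2.39, 2.39, 3.01, 3.01, 3.01].

### API

Orientations are given as a 3x3 rotation matrix whose columns are the frame's x, y, z axes.
In Python, from workcell import movep, movel, goto_joints, open_gripper, clamp, wait, inverse_kinematics, read_state, camera, PlanningError, finish_job, grip_point_offset gives the robot as it stands. Calls block until the motion is done:
- movep(position, orientation): joint-space move of the TCP to a pose.
- movel(position, frame=None, max_speed=150, guard=None): straight line of the TCP; frame=None keeps the orientation; max_speed is the mean speed in mm/s. With guard (N) it stops when the force on the tool has changed by that much, and returns True; else False.
- goto_joints(angles): joint-space move.
- open_gripper() and clamp(): open the fingers fully, or close them until they stop; the grip force is fixed at half the most.
- wait(seconds).
- inverse_kinematics(position, orientation): joint angles nearest the present ones, or None.
- read_state(): the state.
- camera(name): name is "scene" or "top" or "wrist"; returns a dict with "image" (384x512x3 uint8, blue, green, red), "range_z" (384x512 float32, mm along the optical axis (not along the pixel's ray), 0 where there is no reading), "fx", "fy", "cx", "cy" (pixels), "cam_to_world" (4x4, takes a point from camera to world coordinates). Camera axes: x right, y up, looking along -z (the intrinsics and any distortion apply to the point x, -y, -z); pixel columns grow to the right and rows downward; lengths in mm; the calibration is good to about 2 mm. A picture is of the moment at which its call begins.
A pose or a line that the arm cannot do raises PlanningError and nothing moves.
- finish_job(): hands the job in, once; it reports no verdict.
The state is a dict: "time": time; "qpos": joint angles; "qvel": joint speeds; "joint_efforts": joint torques, N m; "eef_pos": TCP position; "tool_rot": TCP orientation; "ft_force": force on the tool from outside, world axes, zero at the start; "torque": the same for the moment, N m; "finger_gap": finger opening in mm.
Only numpy, scipy, OpenCV 4.12 (cv2) and the standard library are available. Lean on these libraries where they do the work, as an engineer would, in place of code of your own. Each camera call takes 0.05 s, during which the arm holds its last target.

### The job

Stock the roller rack on the teaching-kitchen counter: pick up the low, long carton, set it gently and upright on the rollers at the rack's raised end, its long side along the lane, and let go there, so that it rolls down by itself to rest against the stop at the low end. Leave the tall carton and the round tin standing where they are.

Things in the scene. Friction and masses are not known exactly. Their poses are not given: they have to be found in the camera images.
- rack: Fixed roller rack 390 x 98 mm. Origin on the table under mid-lane; x along the lane to the LOW end, z up. 12 free rollers slope down 8 degrees; tops 80 mm up at x=0, 104 at the raised, open end (x=-170 mm). 82 mm between rails, 11 mm above the rollers. Stop plate at x=+185 mm, 38 mm above rollers. Things roll once let go (0.1-0.4 m/s). Raised end: load with the carton's centre near x=-100 mm.
- carton_center (a point): Centre of the low, long cardboard carton to be loaded, a closed rigid box 110 mm long (its x), 56 mm wide (its y) and 70 mm high (its z), about 0.3 kg, standing on the table; the point lies 35 mm above its underside. Too long for a gripper lengthwise: take it across its 56 mm width.
- tall_carton: Bystander: a tall square cardboard carton, 60 x 60 mm and 125 mm high, standing loose on the table. Origin at the centre of its underside, z up.
- tin: Bystander: a round tin, 72 mm in diameter and 85 mm high, with a paper label, standing loose on the table. Origin at the centre of its underside, z up.
Things that resemble listed ones, but are neither listed nor needed, are in the scene too. Leave any green or red look-alike of the part that bears carton_center alone.

How it is judged:
By the outcome, as a careful person would: the job done as asked, in the order asked, and still so for the second after the job is handed in, with the robot touching nothing.
It also fails if it takes over 40 s, if anything falls off the work surface, if the arm or the gripper's body presses on something with over 40 N, if the wrist force passes 120 N, or if a joint passes its speed limit or range.

## Working session

There is one attempt and no reset: what is moved stays moved. The work goes in short steps, each a Python script; the robot and the scene stay as the last script left them, time stands still between calls to the robot, and variables do not carry over. Pictures are saved under pics/ and viewed, and the job is handed in when it is done.

```bash
mkdir -p pics; ls; python3 - <<'E'
from workcell import *
import cv2, numpy as np, pickle
s=read_state();print(s['time'],s['eef_pos'],s['tool_rot'],s['finger_gap'],grip_point_offset)
for n in('scene','top'):
    c=camera(n);cv2.imwrite(f'pics/{n}0.png',c['image']);pickle.dump(c,open(f'{n}0.pkl','wb'))
    print(n,c.keys(),c['fx'],c['cx'],c['cy'],c['cam_to_world'])
E
```

```text
pics
0.0 [274.44257052 561.13617852 230.73020445] [[ 4.39276752e-01  8.98351697e-01 -4.05478962e-04]
 [ 8.98351067e-01 -4.39276927e-01 -1.06843577e-03]
 [-1.13794864e-03  1.05076536e-04 -9.99999347e-01]] 85.39621239053712 -18.700000000000003
scene dict_keys(['image', 'range_z', 'fx', 'fy', 'cx', 'cy', 'cam_to_world']) 417.62740019873837 256.91736136540027 194.03832991782278 [[ 2.79465811e-02 -7.79359836e-01  6.25953060e-01  1.05015322e+03]
 [ 9.99578740e-01  1.68823449e-02 -2.36078193e-02 -9.99689905e+01]
 [ 7.83143074e-03  6.26349129e-01  7.79503327e-01  7.58513121e+02]
 [ 0.00000000e+00  0.00000000e+00  0.00000000e+00  1.00000000e+00]]
top dict_keys(['image', 'range_z', 'fx', 'fy', 'cx', 'cy', 'cam_to_world']) 466.1050978069393 249.18533744230217 187.91906131369032 [[ 2.42891006e-02  9.91426886e-01 -1.28385235e-01  3.20026806e+02]
 [-9.99704852e-01  2.40238590e-02 -3.61437187e-03 -9.84978612e+01]
 [-4.99076667e-04  1.28435132e-01  9.91717786e-01  1.26459378e+03]
 [ 0.00000000e+00  0.00000000e+00  0.00000000e+00  1.00000000e+00]]
```

View pics/top0.png

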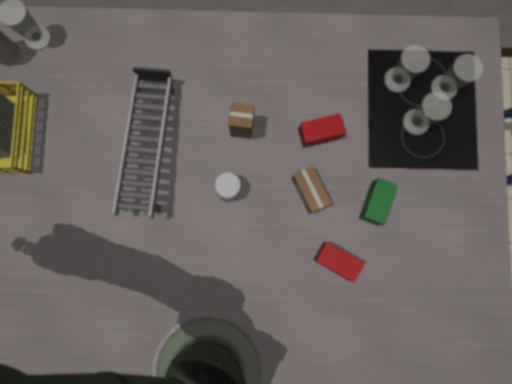

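View pics/scene0.png

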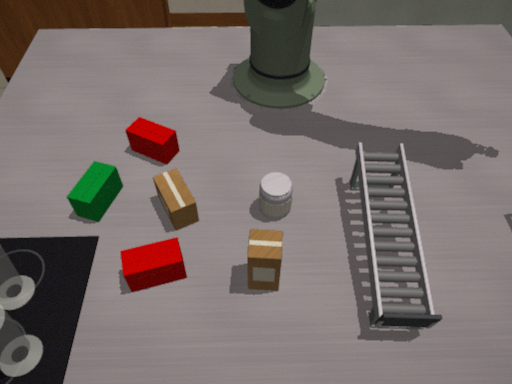

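The top picture shows the brown carton with its tape at about (313,190). The rack runs from the stop plate at (153,74) to its raised end near (135,213). The tin is at (228,186) and the tall carton at (242,120). I'll measure these from the depth.

```bash
cat > h.py <<'E'
import numpy as np, cv2, pickle
def pts(c):
    h,w=c['range_z'].shape; u,v=np.meshgrid(np.arange(w),np.arange(h)); d=c['range_z']
    P=np.stack([(u-c['cx'])/c['fx']*d,-(v-c['cy'])/c['fy']*d,-d,np.ones_like(d)],-1)
    W=(P@c['cam_to_world'].T)[...,:3]; W[d==0]=np.nan; return W
def rect(W,win,zl,zh):
    u0,u1,v0,v1=win; Q=W[v0:v1,u0:u1].reshape(-1,3); Q=Q[(Q[:,2]>zl)&(Q[:,2]<zh)]
    (c,s,a)=cv2.minAreaRect(Q[:,:2].astype(np.float32)); return len(Q),c,s,a,np.median(Q[:,2]),Q
E
python3 - <<'E'
from h import *
import cv2
for n,wins in (('top',{'carton':(285,340,160,220,60,80),'tin':(205,250,165,210,75,95),'tall':(222,262,95,145,115,135),'rack':(105,185,60,225,40,180)}),
   ('scene',{'carton':(150,202,165,232,60,80),'tin':(255,297,170,220,75,95),'tall':(240,290,225,295,115,135),'rack':(340,445,135,335,40,180)})):
    c=pickle.load(open(n+'0.pkl','rb'));W=pts(c)
    print(n,'table z',np.nanmedian(W[300:330,300:400,2] if n=='top' else W[100:120,100:200,2]))
    for k,w in wins.items():
        r=rect(W,w[:4],*w[4:]);print(k,r[0],np.round(r[1],1),np.round(r[2],1),round(r[3],1),round(r[4],1))
        if k=='rack':
            Q=r[5]; np.save(n+'rack.npy',Q)
            box=cv2.boxPoints(r[1:4]);print(box.round(1).tolist())
for n in('top0','scene0'):
    im=cv2.imread(f'pics/{n}.png')
    cr=im[55:225,90:200] if n=='top0' else im[130:335,330:450]
    cv2.imwrite(f'pics/{n}_rack.png',cv2.resize(cr,None,fx=3,fy=2.9 if 0 else 3,interpolation=cv2.INTER_CUBIC))
E
```

```text
top table z -0.08853281467168017
carton 933 [ 478.8 -256.8] [110.   56.7] 26.5 69.9
tin 549 [481.3 -39.5] [65.4 67. ] 1.8 84.6
tall 566 [654.1 -69.8] [60.1 61.3] 84.4 125.1
rack 4761 [589.2 182.7] [100.4 393.8] 86.6 81.0
[[389.6000061035156, 144.39999389648438], [782.7999877929688, 120.80000305175781], [788.7999877929688, 221.0], [395.70001220703125, 244.60000610351562]]
scene table z -0.9171870010185899
carton 1127 [ 479.8 -257.9] [113.3  56.3] 26.9 69.5
tin 679 [483.6 -39.1] [66.5 66.4] 88.6 84.6
tall 1047 [654.3 -70.6] [59.9 61.6] 85.3 125.0
rack 8388 [589.7 181.9] [ 99.9 391.3] 86.8 76.7
[[391.6000061035156, 143.10000610351562], [782.2000122070312, 121.0], [787.9000244140625, 220.6999969482422], [397.20001220703125, 242.8000030517578]]
```

```bash
python3 - <<'E'
import cv2
im=cv2.imread('pics/top0.png')
a=cv2.resize(im[60:225,100:190],None,fx=3.5,fy=3.5,interpolation=cv2.INTER_CUBIC)
b=cv2.resize(im[155:225,280:345],None,fx=5,fy=5,interpolation=cv2.INTER_CUBIC)
import numpy as np
o=np.zeros((580,650,3),np.uint8);o[:a.shape[0],:a.shape[1]]=a;o[:b.shape[0],320:320+b.shape[1]]=b
cv2.imwrite('pics/crop1.png',o)
E
```

```text
(no output)
```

View pics/crop1.png

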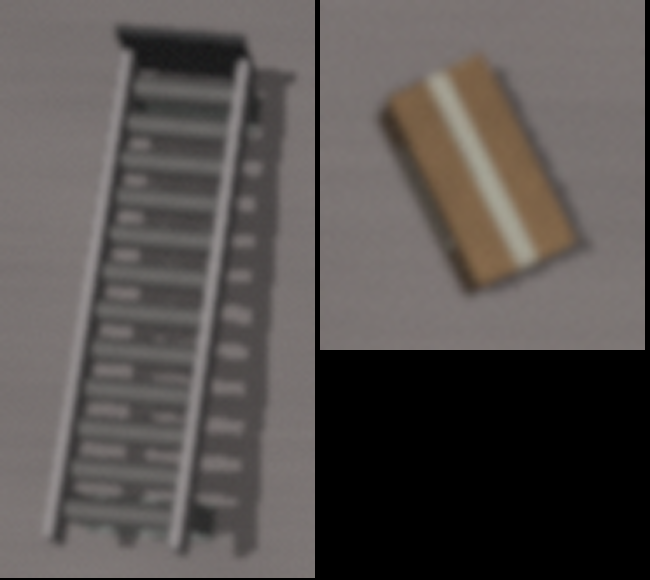

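```bash
cat >> h.py <<'E'
CX,CY,CA=479.3,-257.4,np.radians(26.6)
RX,RY,RA=589.5,182.2,np.radians(-3.4)
TH=np.radians(8); TIP=26.
d=np.array([np.cos(RA),np.sin(RA),0]); y=np.array([-np.sin(RA),np.cos(RA),0]); k=np.array([0,0,1.])
ex=np.cos(TH)*d-np.sin(TH)*k; n=np.sin(TH)*d+np.cos(TH)*k
def frame(x,z): return np.stack([x,np.cross(z,x),z],1)
E
python3 - <<'E'
from h import *
from workcell import *
for nm in('top','scene'):
    W=np.load(nm+'rack.npy'); q=W-[RX,RY,0]; X=q@d; Y=q@y
    print(nm,'x range',X.min(),X.max(),'y',Y.min(),Y.max())
    for a in range(-190,200,40):
        m=(abs(X-a)<12); i=m&(abs(Y)<36); r=m&(abs(Y)>40)
        print(a, 'roller top',np.percentile(q[i,2],[50,95]).round(1) if i.sum()>5 else None,'rail',np.percentile(q[r,2],90).round(1), 'expect',round(80-a*np.tan(TH),1))
gx=np.array([-np.sin(CA),np.cos(CA),0])
for s in (1,-1):
    print(s,[inverse_kinematics([CX,CY,z],frame(s*gx,-k)) for z in (280,TIP)])
    p=np.array([RX,RY,80])+ex*(-100)/np.cos(TH)+n*(TIP)
    print(p,[inverse_kinematics(p+h*k,frame(s*y,-n)) for h in (150,0)])
E
```

```text
top x range -197.26326035263563 196.57432381413562 y -49.759817059051336 50.78634730020908
-190 roller top [ 98.3 105. ] rail 118.4 expect 106.7
-150 roller top [ 97.3 102. ] rail 113.2 expect 101.1
-110 roller top [93.3 97.6] rail 107.7 expect 95.5
-70 roller top [88.8 94. ] rail 103.3 expect 89.8
-30 roller top [80.9 85.4] rail 97.5 expect 84.2
10 roller top [76.6 81.3] rail 92.1 expect 78.6
50 roller top [71.7 76.6] rail 86.1 expect 73.0
90 roller top [63.6 69. ] rail 80.0 expect 67.4
130 roller top [58.8 63.7] rail 74.8 expect 61.7
170 roller top [54.9 60.1] rail 69.4 expect 56.1
scene x range -195.513104455726 195.80402011745971 y -50.52571991150249 50.135603440476494
-190 roller top None rail 118.2 expect 106.7
-150 roller top [ 98.6 101.2] rail 112.6 expect 101.1
-110 roller top [92.8 96.5] rail 107.5 expect 95.5
-70 roller top [87.7 92.5] rail 101.9 expect 89.8
-30 roller top [81.6 84. ] rail 96.3 expect 84.2
10 roller top [76.2 79.5] rail 90.7 expect 78.6
50 roller top [72.1 75.5] rail 85.3 expect 73.0
90 roller top [64.6 67.3] rail 79.4 expect 67.4
130 roller top [59.8 63. 
[... 319 characters left out ...]
9.80105326] [array([-0.41822436,  0.39685703, -0.02289751,  1.70775208, -0.06306803,
        1.16054152,  1.1003055 ]), array([-0.37873631,  0.58244478, -0.07875298,  1.84261058, -0.03260027,
        0.84044213,  1.08749903])]
-1 [array([-0.29743432,  0.51469772,  0.99580462,  1.78835403, -0.48071168,
        1.1048355 , -0.2429857 ]), array([ 0.13347346,  0.74402218,  0.35314263,  1.96083309, -0.49024015,
        0.52067731, -0.27465234])]
[493.28814865 187.91603721 119.80105326] [array([-0.91343449,  0.47569941,  0.6854211 ,  1.73299994, -0.3653579 ,
        1.19247049, -1.7312531 ]), array([-0.82820458,  0.66559357,  0.57461615,  1.8665718 , -0.51476953,
        0.89916856, -1.59886558])]
```

Rack slope, height and sizes match the description. I'll move above the carton and check with the wrist camera.

```bash
python3 - <<'E'
from h import *
from workcell import *
gx=np.array([-np.sin(CA),np.cos(CA),0])
p0=np.array(read_state()['eef_pos'])
movel(p0+[0,0,60],max_speed=150)
movep([CX,CY,250],frame(gx,-k))
s=read_state();print(s['time'],s['qpos'],s['eef_pos'])
c=camera('wrist');cv2.imwrite('pics/w1.png',c['image']);W=pts(c)
m=(W[...,2]>62)&(W[...,2]<78)&(np.hypot(W[...,0]-CX,W[...,1]-CY)<75)
print(m.sum(),cv2.minAreaRect(W[m][:,:2].astype(np.float32)),np.median(W[m][:,2]))
E
```

```text
3.7083 [ 1.00663829  0.48838071 -0.86308651  1.76259484  0.41509105  1.08384241
  2.03796395] [ 479.66020575 -256.808141    250.06347149]
5301 ((476.35418701171875, -257.0736083984375), (108.64811706542969, 56.12220764160156), 26.75620460510254) 70.12489908173376
```

View pics/w1.png

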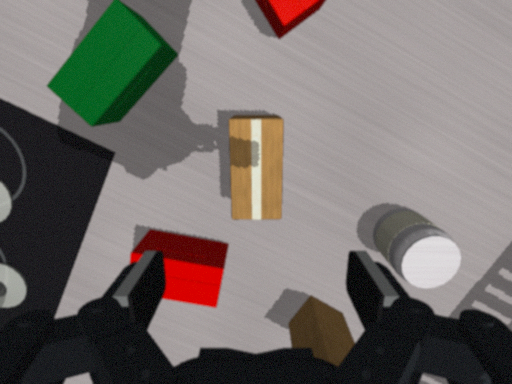

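The carton is at (256,168) in the wrist image, square to the jaws and clear of the red box at (180,265). I'll grasp and lift it.

```bash
python3 - <<'E'
from h import *
from workcell import *
x0,y0=478.3,-257.2
hit=movel([x0,y0,100],max_speed=200)
print(movel([x0,y0,TIP],max_speed=80,guard=15))
s=read_state();print(s['eef_pos'],s['ft_force'],s['qpos'])
clamp(); s=read_state();print(s['finger_gap'],s['ft_force'],s['eef_pos'])
movel([x0,y0,60],max_speed=60); movel([x0,y0,260],max_speed=150)
s=read_state();print(s['time'],s['finger_gap'],s['ft_force'],s['eef_pos'])
c=camera('wrist');cv2.imwrite('pics/w2.png',c['image']);pickle.dump(c,open('w2.pkl','wb'))
c=camera('scene');cv2.imwrite('pics/s2.png',c['image']);pickle.dump(c,open('s2.pkl','wb'))
E
```

```text
False
[ 478.58099745 -257.29310417   26.4070075 ] [-0.22655254 -0.28062873  0.3897511 ] [ 0.8401872   0.78135248 -0.64173632  1.92548226  0.73195091  0.68265321
  1.77899942]
55.254030350755656 [-2.60571426  0.04863967  7.92458911] [ 478.46150657 -257.36902584   26.5272492 ]
8.3167 55.120547187759215 [-0.07481338  0.19131966 -3.44048376] [ 478.00706649 -257.06103767  259.2795935 ]
```

View pics/w2.png

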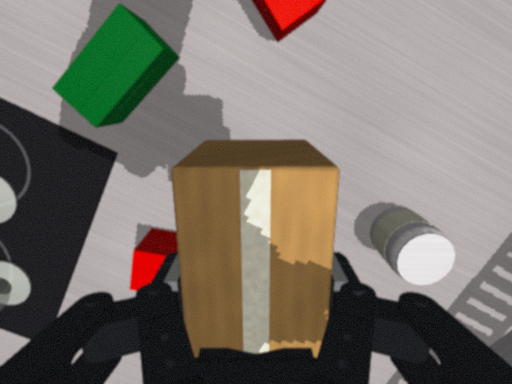

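View pics/s2.png

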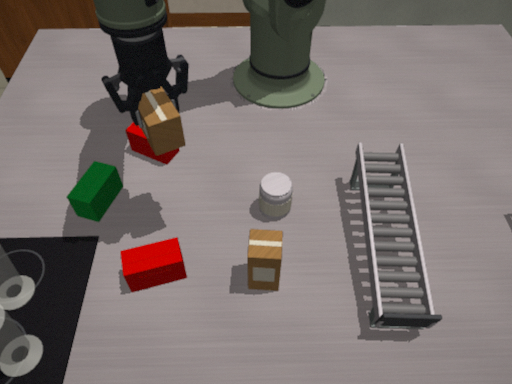

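The carton is held straight: 55 mm gap and 3.4 N weight. I'll measure its pose in the tool frame before placing it.

```bash
python3 - <<'E'
from h import *
from workcell import *
s=read_state();R=np.array(s['tool_rot']);p=np.array(s['eef_pos'])
for f in('w2','s2'):
    W=pts(pickle.load(open(f+'.pkl','rb'))); T=(W-p)@R
    m=(abs(T[...,0])<24)&(abs(T[...,1])<65)&(T[...,2]<-35)&(T[...,2]>-56)
    Q=T[m]; A=np.c_[Q[:,:2],np.ones(len(Q))]
    for _ in range(4):
        co=np.linalg.lstsq(A,Q[:,2],rcond=None)[0]; r=abs(Q[:,2]-A@co); g=r<2.5; A,Q=A[g],Q[g]
    print(f,len(Q),'plane',co,'y range',Q[:,1].min(),Q[:,1].max(),'x',Q[:,0].min(),Q[:,0].max())
E
```

```text
w2 24775 plane [-2.31605737e-03 -8.72186279e-04 -4.36133539e+01] y range -56.300404697417385 22.063253518861078 x -23.996465247996426 23.99654804479143
s2 917 plane [ 2.09208848e-03  4.36875933e-03 -4.31655508e+01] y range -31.235878045503068 56.878222404372 x -23.99560869217746 23.98005365166251
```

```bash
python3 - <<'E'
from h import *
from workcell import *
F=frame(y,-n); p=np.array([RX,RY,80])+ex*(-100)/np.cos(TH)+n*26.5
movep(p+n*150,F); s=read_state();print(s['time'],s['qpos'],s['eef_pos'])
movel(p+n*30,max_speed=120)
s=read_state();print(s['time'],s['eef_pos'],p,s['finger_gap'],s['ft_force'])
for c_ in('scene','top'):
    c=camera(c_);cv2.imwrite(f'pics/{c_}3.png',c['image']);pickle.dump(c,open(c_+'3.pkl','wb'))
a=cv2.imread('pics/scene3.png')[90:350,300:480];cv2.imwrite('pics/crop3.png',cv2.resize(a,None,fx=2.2,fy=2.2))
E
```

```text
10.05 [ 0.17035633  0.5531605  -0.86976099  1.62729995  0.33957776  1.26709204
  0.74467502] [514.62511153 185.58440524 268.69502443]
11.2 [497.91644448 187.82907719 150.60597234] [493.35761272 187.91191028 120.29618729] 55.333101426510666 [ 0.32361792  1.04400636 -2.76207082]
```

View pics/crop3.png

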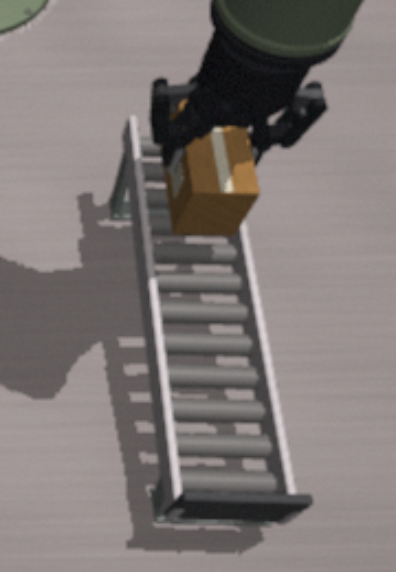

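View pics/top3.png

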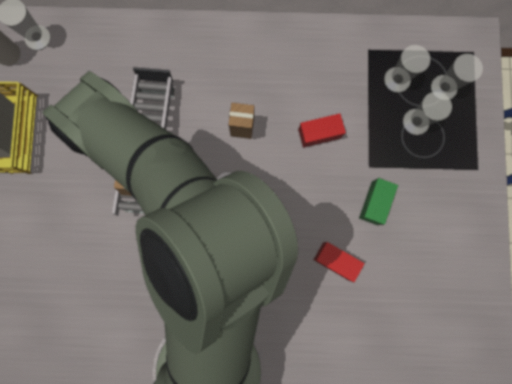

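The scene picture shows the carton above the raised end, aligned and between the rails, with its front bottom edge near (205,235) in the crop. I'll lower it until it touches.

```bash
python3 - <<'E'
from h import *
from workcell import *
p=np.array([RX,RY,80])+ex*(-100)/np.cos(TH)+n*26.5
movel(p+n*8,max_speed=60)
print(read_state()['ft_force'])
print(movel(p-n*4,max_speed=10,guard=4))
s=read_state();print(s['time'],s['eef_pos'],(np.array(s['eef_pos'])-p)@n,s['ft_force'])
c=camera('scene');a=c['image'][90:350,300:480];cv2.imwrite('pics/crop4.png',cv2.resize(a,None,fx=2.2,fy=2.2))
E
```

```text
[ 0.07253656 -0.46885774 -3.29349273]
True
12.6417 [493.57258916 187.89378058 119.94475106] -0.3180001632328754 [ 0.63193027 -0.79825208  7.39368348]
```

View pics/crop4.png

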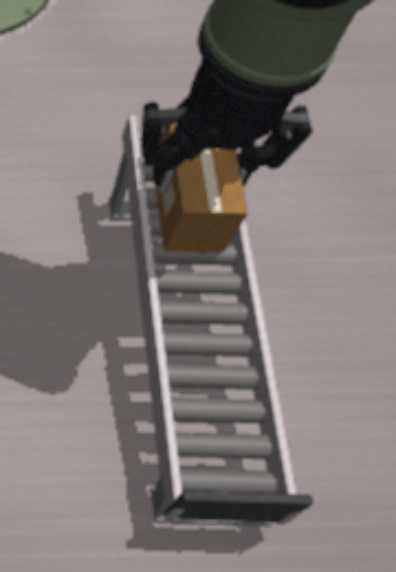

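Contact came at the predicted height (-0.3 mm), and the carton sits on the rollers between the rails. I'll release it.

```bash
python3 - <<'E'
from h import *
from workcell import *
open_gripper(); s=read_state();print(s['time'],s['finger_gap'],s['ft_force'])
wait(2.5)
c=camera('scene');a=c['image'][90:350,300:480];cv2.imwrite('pics/crop5.png',cv2.resize(a,None,fx=2.2,fy=2.2))
E
```

```text
13.1 85.46564967499965 [-0.44911988 -0.1867586  -0.52291334]
```

View pics/crop5.png

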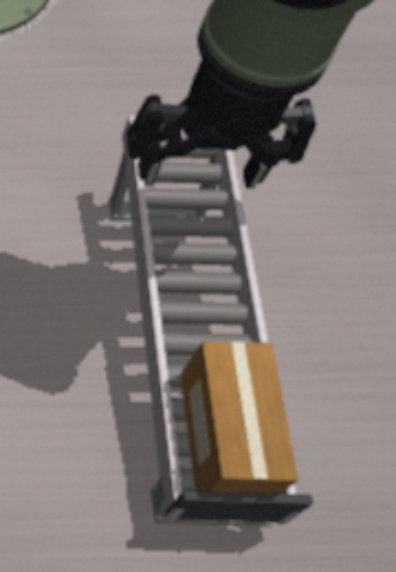

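The carton has rolled down to the stop plate. I'll retract and check everything.

```bash
python3 - <<'E'
from h import *
from workcell import *
p=np.array(read_state()['eef_pos'])
movel(p+n*130,max_speed=150)
movep([430,330,330],frame(y,-k)) 
wait(0.3)
P=[]
for _ in range(2):
    c=camera('scene'); W=pts(c); q=W-[RX,RY,0]; X=q@d; Y=q@y; Z=q[...,2]
    N=(q-[0,0,80])@n; S=(q-[0,0,80])@ex
    m=(X>20)&(X<200)&(abs(Y)<42)&(N>60)&(N<80)
    r=cv2.minAreaRect(np.c_[S[m],Y[m]].astype(np.float32)); print('carton top',m.sum(),r,'N',np.median(N[m])); wait(0.3)
for k_,w in {'tin':(255,297,170,220,75,95),'tall':(240,290,225,295,115,135)}.items(): print(k_,rect(W,w[:4],*w[4:])[:5])
s=read_state();print(s['time'],s['ft_force'],s['eef_pos'])
cv2.imwrite('pics/s6.png',c['image'])
E
```

```text
carton top 2242 ((129.22079467773438, -1.2063350677490234), (111.20333862304688, 56.74856185913086), 0.10940461605787277) N 70.036497443101
carton top 2248 ((129.21298217773438, -1.1674308776855469), (110.70198822021484, 56.951759338378906), 0.6147744059562683) N 69.99746485088497
tin (677, (483.83880615234375, -39.32794952392578), (65.93719482421875, 66.53926086425781), 1.3201830387115479, np.float64(84.65071659187697))
tall (1048, (655.0673828125, -70.59718322753906), (59.899227142333984, 61.14704895019531), 84.8783187866211, np.float64(124.9111143751216))
18.4333 [-0.09530169  0.74786814  0.37344585] [429.96872775 330.00599314 330.01163547]
```

View pics/s6.png

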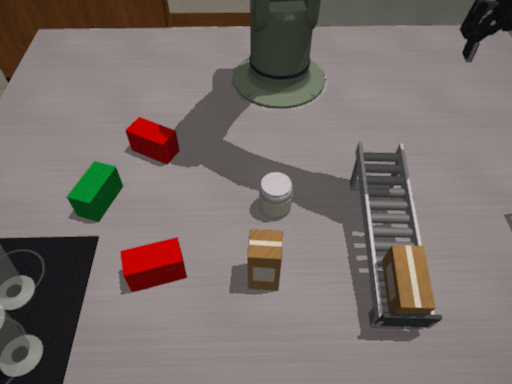

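```bash
python3 -c "
from workcell import *
finish_job()"
```

```text
the job is handed in; nothing more can be done
```

The low carton is resting upright against the rack's stop. I gripped it across its width, tilted it 8° to match the slope and lowered it onto the rollers at the raised end. I let go there, it rolled down by itself, and I handed the job in at about 18.4 s.

- **Carton:** Its front face is about 185 mm along the lane, at the stop plate to within the 2 mm camera calibration. It is flat on the rollers with its top 70 mm above them, square to the lane, and did not move between two pictures taken about 0.3 s apart.
- **Tin and tall carton:** Both are standing within 1 mm of where they were at the start.
- **Look-alikes:** The red and green ones look undisturbed in the last picture.
- **Robot:** The gripper was clear of everything, and the largest tool-force reading I saw was about 8 N. I did not log force or joint speed continuously.

No check failed or disagreed.

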